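# Dip the basting brush and put it away in the tilt-out drawer

### The job

Draw the basting brush out from under the low steel riser (only its head end can be reached there), leave it lying on the open shelf with its handle well clear, let go and take it again by its wooden handle. Holding it by the handle, dip the head into the white enamel bowl so that its tip is well below the rim (about half the bowl's depth), then lay the brush lengthwise in the tilted-out plastic drawer, let go, and push the drawer fully shut until it seats on its catch. Leave the bowl standing where it is (a small nudge does not matter) and do not disturb the other things.

Things in the scene. Friction and masses are not known exactly. Their poses are not given: they have to be found in the camera images.
- brush_center (a point): Middle of the loose basting brush, half-way up (balances roughly here, 0.08 kg). Straight, flat, 180 long, 18 thick; own +x runs from head to handle end, z up. From the head end: black rubber head 50 long, 36 wide; steel neck 20 long, 16 wide; wooden handle 110 long, 20 wide. Starts on the shelf, handle under the riser, head and neck (about 75) sticking out towards the robot
- brush_head (a point): Centre of the brush's head, 65 from the brush's middle along its -x; axes as brush_center
- brush_tip (a point): Centre of the head's end face, 90 from the brush's middle along its -x; axes as brush_center
- brush_handle (a point): Centre of the wooden handle, 35 from the brush's middle along its +x (the handle reaches 55 to either side of this point); axes as brush_center
- riser_edge (a point): Middle of the lower front edge of the fixed riser's roof. The riser is an inverted U of steel sheet, 160 deep (x), 170 wide (y), roof 50 to 56 above the shelf, side walls 6 thick, open in front (-x, facing the robot) and behind. Edge 80 in front of the riser's middle; +x points into the tunnel. It stands left or right of the bowl
- bowl_rim (a point): Centre of the mouth of the loose white enamel bowl, 55 above its underside, z up. Outer radius 60 at the rim, 53 at height 20, 40 at the base; wall 3, floor 4 thick. 0.3 kg, stands on the shelf
- drawer (a joint): Tilt of the white plastic drawer, rad: 0 shut (front panel upright), grows as its top leans out towards the robot (housing's -x), stop at 0.8. Starts at 0.62 to 0.78 and stays where left (light friction, about 1 N at the panel's top). A spring catch resists below about 0.1 rad (some 2 to 3 N at the panel's top); past about 0.04 it draws the drawer home to 0 and holds it
- drawer_hinge (a point): Middle of the hinge line at the foot of the drawer's front panel, 12 above the shelf. Axes turn with the drawer: y along the hinge (left seen from the robot), z up along the panel, x into the trough. The panel is 5 thick on the -x side, 270 wide (y), reaching 104 up along z. Drawer mass 0.35 kg. A brush let go over this line, with the drawer tilted out, settles in the corner of panel and floor
- drawer_floor (a point): Middle of the floor of the open-topped trough behind the panel, 44 along x and 4 along z from drawer_hinge in the drawer's own turning axes. Floor from x 0 to 88 behind the hinge, inside width 236 (y), back wall 35 high. Tilted out, the floor rises towards the back
- housing: Fixed grey plastic housing of the drawer, 140 deep (x), 286 wide (y), 113 high; origin at the centre of its underside, front faces -x (the robot). The hinge line is 70 in front of the origin. Its roof covers only the rear 75, so the front 65 is open from above. It stands on the other side of the bowl from the riser
- salt_cellar: Bystander: round wooden salt cellar with swivel lid, 80 across, 62 high, standing on the riser; origin at its underside
- jar: Bystander: clear acrylic jar with twist cap, 68 across, 103 high, behind the bowl; origin at its underside
- tongs_a: Bystander: aluminium tongs, 220 long (x), 60 wide, 12 high, lying on the housing's roof; origin at the middle of the underside
- tongs_b: Bystander: aluminium tongs, same size, lying on the shelf far to the left; origin at the middle of the underside
- spice_tin: Bystander: round tin 50 across, 50 high, between bowl and jar; origin at its underside
- pepper_mill: Bystander: wooden pepper mill 56 across, 140 high, on the shelf far to the right; origin at its underside

How it is judged:
On the way, in this order (a step that is already met when the one before it is completed fails the run):
1. the brush lies on the shelf, drawn out so that the middle of its handle is at least 40 mm in front of the riser's edge, let go and at rest (x of brush_handle in the frame of riser_edge below -0.04 m and height (world z) of each of brush_handle, brush_tip below 0.025 m and contact force between the fingers and brush below 0.05 N and linear speed of brush below 0.03 m/s), for 0.2 s.
2. held by its handle, the brush has its tip inside the bowl, at least 20 mm below the rim (horizontal distance between brush_tip and bowl_rim below 0.055 m and z of brush_tip in the frame of bowl_rim between -0.06 and -0.02 m and distance between the grasp point and brush_handle below 0.063 m and contact force between the fingers and brush above 0.3 N), for 0.1 s.
3. the brush lies lengthwise in the drawer's trough, let go, while the drawer is still tilted out (over 0.3 rad) (x of brush_center in the frame of drawer_floor between -0.05 and 0.045 m and y of brush_center in the frame of drawer_floor between -0.06 and 0.06 m and z of brush_center in the frame of drawer_floor between 0 and 0.045 m and angle between the x axis of brush_center and the y axis of drawer_floor, either way round below 0.5 rad and contact force between the fingers and brush below 0.05 N and linear speed of brush below 0.03 m/s and value of joint drawer above 0.3 rad), for 0.2 s.
At the end, for the whole second after the job is handed in: the drawer is shut on its catch (under 0.025 rad) and still, the brush lies at rest lengthwise inside its trough (its middle within 60 mm of the trough's middle, within 0.5 rad of lengthwise), the bowl stands upright within 40 mm of where it was, and the bystanders are where they were (value of joint drawer below 0.025 rad and velocity of joint drawer below 0.05 rad/s and x of brush_center in the frame of drawer_floor between -0.05 and 0.045 m and y of brush_center in the frame of drawer_floor between -0.06 and 0.06 m and z of brush_center in the frame of drawer_floor between 0 and 0.045 m and angle between the x axis of brush_center and the y axis of drawer_floor, either way round below 0.5 rad and contact force between the fingers and brush below 0.05 N and linear speed of brush below 0.03 m/s and distance of bowl_rim from where it was at the start of the episode below 0.04 m and angle between bowl_rim's own z axis and vertical below 0.15 rad); the robot touches nothing.
It fails at once if the bowl is tipped by more than 0.4 rad or pushed more than 40 mm away (angle between bowl_rim's own z axis and vertical above 0.4 rad or distance of bowl_rim from where it was at the start of the episode above 0.04 m).
It fails at once if another thing (salt cellar, jar, tongs, tin, pepper mill) is moved more than 30 mm (distance of any of salt_cellar, jar, tongs_a, tongs_b, spice_tin, pepper_mill from where it was at the start of the episode above 0.03 m).
It also fails if it takes over 58 s, if anything falls off the work surface, if the arm or the gripper's body presses on something with over 40 N, if the wrist force passes 120 N, or if a joint passes its speed limit or range.

### The arm

A 6-joint arm with a two-finger parallel gripper is mounted at the origin on the work surface. World frame = base frame: x ahead of the robot, y to its left, z up, the work surface at z = 0. Lengths are in m, angles in rad, forces in N, time in s.
With the tool pointing down it reaches from about 0.225 to 0.875 m from the base axis. Payload 3.4 kg.
Tool frame: the origin (TCP) lies on the mounting face of the last link; the fingertips stand 173 mm ahead of it and the grasp point (between the pads) lies 155 mm ahead of it; z points along the fingers, y is the line along which they close (so a half turn about z gives the same grasp; the last joint's range is limited). The gripper opens to 85 mm and grips with 20 to 120 N. Pads are 22 mm wide; open, the fingers measure 114 mm over their backs; the gripper's body (76 mm by 85 mm) begins 54 mm behind the grasp point. The pads swing forward as they close: fully open they stand 13 mm farther back than shut.
Start: joints at [1.124, 0.276, 1.505, -0, 1.361, -0.121], TCP at [0.184, 0.545, 0.405] pointing down, gripper open.
Joint ranges: [-2.89, 2.89], [-0.75, 2.08], [0.22, 2.7], [-1.18, 4.32], [0.11, 2.71], [-2.7, 2.7]. Speed limits (rad/s): [2.57, 2.57, 3.14, 3.14, 3.14, 3.14].

### API

Orientations are given as a rotation vector (axis times angle).
In Python, from plant import env gives the robot as it stands.
- The arm moves only by the shell command python3 -m handwheel 'ROWS' [FORCE]. ROWS is JSON, a list of rows, each a list of 7 numbers: the shift along the world's x, y, z in cm, then the turn, a rotation vector about the world's x, y, z in rad, then the closure, from 0 (fully open) to 1 (shut). In form: [[x, y, z, wx, wy, wz, jaw], ...]. A call has 1 to 5 rows; each row is the pose to reach, as a shift and turn from the pose commanded when the call began; what a row does not reach only later rows make up. A row lasts 1/8 s, in which the tool goes at most 62.5 mm and 10.7 degrees, less where a joint would pass 70% of its speed; a pose out of reach is approached as far as the arm can. A call with a gripper value outside its range is refused whole. The fingers move at their own pace and stop on an object; FORCE is the grip in N (left out, the last holds). Time passes only in rows, so rows that repeat a pose let the fingers close. It gives the time, the measured TCP pose, the force, the opening and the grip force at its end, in the units of the state.
- env.sense(): the state, without advancing time (a new reading comes with each control period).
- env.capture(name): name is "side" or "top" or "wrist"; returns a dict with "img" (420x560x3 uint8, blue, green, red), "camera_matrix" (3x3 intrinsics, pixels), "k1" (the pictures are not rectified: a ray, as slopes to the right and down, at radius r is drawn at 1 + k1 r^2 times it, then the intrinsics apply), "world_from_camera" (4x4, takes a point from camera to world coordinates); the wrist camera has in their place "tool_from_camera" (4x4, takes a point from camera to tool coordinates, whose origin is the TCP and whose axes are the flange's). Camera axes: x right, y down, z forward; pixel columns grow to the right and rows downward; lengths in m; the calibration is good to about 2 mm. A picture is of the moment at which its call begins: read the wrist's pose just before it. There is no depth.
- env.close_job(): hands the job in; it is judged then, once.
Trained networks look in a picture, given as the dict that the camera call returned (one of the last four; its "shot" number tells which), for a name from the list of things; names that differ only in an ending like _2 or _b are one class to them, and where a whole thing is asked for, a point or a joint stands for the part that bears it (a point fixed in the world has none). Each returns a list of dicts, best first, with "conf" (0 to 1); they miss things now and then, are a little off and sometimes report something else, mostly with a low value. They report only what shows in the picture. A call takes as long as a camera call.
- env.look_for(picture, query): "rect" ([left, top, width, height] in pixels, round what is visible of it).
The state is a dict: "time_s": time; "joint_positions": joint angles; "joint_velocities": joint speeds; "effort": joint torques, N m; "ee_pos": TCP position; "orientation": TCP orientation; "contact_force": force on the tool from outside, world axes, zero at the start; "ft_torque": the same for the moment, N m; "finger_gap": finger opening in m; "grip_force": force on a finger pad.
Only numpy, scipy, OpenCV 4.12 (cv2) and the standard library are available. Lean on these libraries where they do the work, as an engineer would, in place of code of your own. Each camera call takes 0.05 s, during which the arm holds its last target. There are 200 camera calls.

## Working session

There is one attempt and no reset: what is moved stays moved. The work goes in short steps, Python scripts to look and compute and a shell command to move; the robot and the scene stay as the last step left them, time stands still between calls to the robot, and variables do not carry over. Pictures are saved under pics/ and viewed, at most 10 in all, crops included, and the job is handed in when it is done.

```bash
ls; mkdir -p pics; cat > h.py <<'E'
import numpy as np, cv2
from scipy.spatial.transform import Rotation as R
from plant import env
def ray(p,u,v,s=None):
    K=np.array(p["camera_matrix"]);k=p["k1"]
    d=np.array([(u-K[0,2])/K[0,0],(v-K[1,2])/K[1,1]]);x=d.copy()
    for _ in range(20): x=d/(1+k*(x@x))
    if "world_from_camera" in p: T=np.array(p["world_from_camera"])
    else:
        W=np.eye(4);W[:3,:3]=R.from_rotvec(s["orientation"]).as_matrix();W[:3,3]=s["ee_pos"];T=W@np.array(p["tool_from_camera"])
    return T[:3,3],T[:3,:3]@np.array([x[0],x[1],1])
def at(p,u,v,z,s=None):
    o,d=ray(p,u,v,s);return np.round(o+d*(z-o[2])/d[2],4)
def pix(p,P,s=None):
    K=np.array(p["camera_matrix"]);k=p["k1"]
    if "world_from_camera" in p: T=np.array(p["world_from_camera"])
    else:
        W=np.eye(4);W[:3,:3]=R.from_rotvec(s["orientation"]).as_matrix();W[:3,3]=s["ee_pos"];T=W@np.array(p["tool_from_camera"])
    c=T[:3,:3].T@(np.array(P)-T[:3,3]);x=c[:2]/c[2];x=x*(1+k*(x@x));return np.round([K[0,0]*x[0]+K[0,2],K[1,1]*x[1]+K[1,2]],1)
E
python3 - <<'E'
from h import *
print(env.sense())
for n in("top","side"):
    p=env.capture(n);cv2.imwrite(f"pics/{n}0.png",p["img"])
    print(n,np.round(p["camera_matrix"],1).tolist(),p["k1"],np.round(p["world_from_camera"],3).tolist())
    for q in("brush_center","riser_edge","bowl_rim","drawer","housing"):
        print(q,[(np.round(r["rect"]).tolist(),round(r["conf"],2)) for r in env.look_for(p,q)[:2]])
E
```

```text
pics
{'time_s': 0.0, 'joint_positions': array([ 1.12399806e+00,  2.76626547e-01,  1.50616038e+00,  5.92279181e-06,
        1.36072992e+00, -1.21029008e-01]), 'joint_velocities': array([ 0.00019741, -0.00223169,  0.00024272,  0.00077011, -0.00128754,
        0.0008203 ]), 'effort': array([-6.92501708e-04, -4.16774976e+01, -2.45811921e+01, -1.73593376e-04,
        1.08361157e-02,  1.42743588e-05]), 'ee_pos': array([0.18394615, 0.54455201, 0.40381057]), 'orientation': array([-5.09370788e-01, -3.09947030e+00,  2.89845468e-03]), 'contact_force': array([-0.60991846, -0.64793821, -0.72736897]), 'ft_torque': array([-0.03368957, -0.03231866,  0.02102599]), 'grip_force': 0.0, 'finger_gap': 0.08505635596535487}
top [[463.5, 0.0, 278.4], [0.0, 463.5, 203.7], [0.0, 0.0, 1.0]] -0.11758666806325754 [[0.024, -0.995, 0.099, 0.386], [-1.0, -0.026, -0.015, 0.02], [0.017, -0.098, -0.995, 1.804], [0.0, 0.0, 0.0, 1.0]]
brush_center [([197.0, 202.0, 13.0, 25.0], 0.64), ([180.0, 161.0, 45.0, 44.0], 0.44)]
riser_edge [([180.0, 161.0, 42.0, 46.0], 0.63)]
bowl_rim [([260.0, 220.0, 31.0, 26.0], 0.86)]
drawer [([321.0, 179.0, 69.0, 46.0], 0.94)]
housing [([317.0, 156.0, 80.0, 72.0], 0.66)]
side [[454.6, 0.0, 274.9], [0.0, 454.6, 205.0], [0.0, 0.0, 1.0]] 0.026139665122562737 [[0.779, -0.345, 0.524, -0.207], [-0.628, -0.428, 0.651, -0.948], [0.0, -0.836, -0.549, 0.931], [0.0, 0.0, 0.0, 1.0]]
brush_center [([209.0, 197.0, 27.0, 14.0], 0.45)]
riser_edge [([214.0, 171.0, 58.0, 35.0], 0.71)]
bowl_rim [([230.0, 226.0, 39.0, 33.0], 0.95)]
drawer [([300.0, 232.0, 84.0, 77.0], 0.81), ([208.0, 198.0, 27.0, 14.0], 0.53)]
housing [([304.0, 214.0, 117.0, 98.0], 0.59)]
```

```bash
python3 - <<'E'
from h import *
t=cv2.imread("pics/top0.png")[130:270,160:420];s=cv2.imread("pics/side0.png")[140:330,170:450]
a=cv2.resize(t,(780,420),interpolation=2);cv2.imwrite("pics/t0c.png",a)
cv2.imwrite("pics/s0c.png",cv2.resize(s,(800,543),interpolation=2))
p=env.capture("top")
print("head near",at(p,203.5,227,.009),"brush far vis",at(p,203.5,203,.009))
print("bowl",at(p,275.5,233,.05),at(p,260,233,.055),at(p,291,233,.055))
print("housing",at(p,317,228,.113),at(p,397,156,.113)); print("riser",at(p,180,207,.053),at(p,222,207,.053),at(p,180,161,.056))
E
```

```text
head near [0.4659 0.2814 0.009 ] brush far vis [0.5593 0.2851 0.009 ]
bowl [0.4486 0.0023 0.05  ] [0.4469 0.0608 0.055 ] [ 0.4499 -0.0561  0.055 ]
housing [ 0.4683 -0.1483  0.113 ] [ 0.7454 -0.4458  0.113 ]
riser [0.5375 0.3677 0.053 ] [0.5417 0.2077 0.053 ] [0.7142 0.3755 0.056 ]
```

View pics/t0c.png

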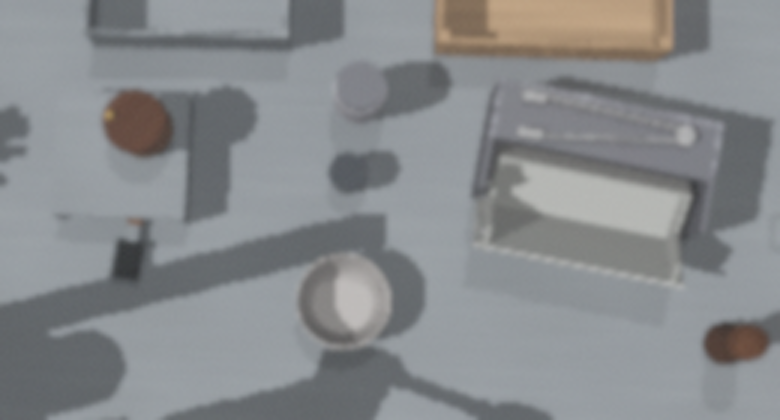

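View pics/s0c.png

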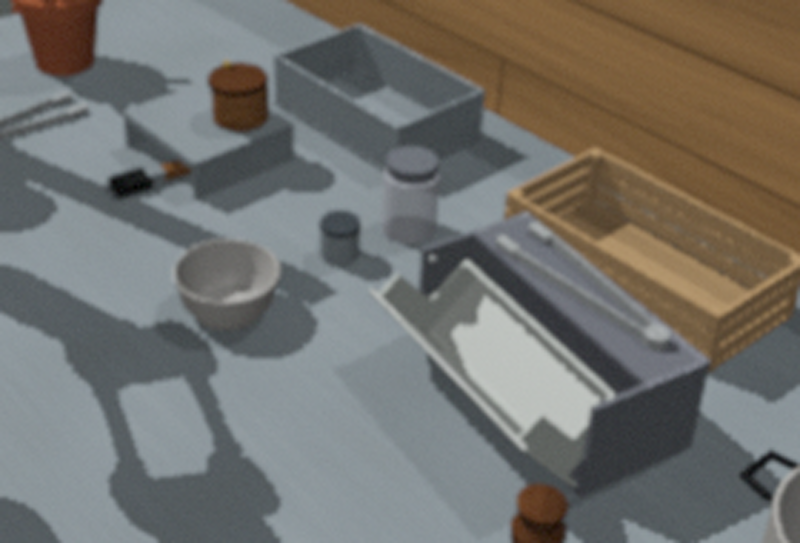

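The brush head is at about (203,217) in the top image and the handle end is under the riser. The bowl is at (275,233). The drawer's front edge runs from (319,212) to (387,224), so it is yawed about -10°. Next I'll move above the brush head.

```bash
python3 -m handwheel '[[6,-5,0,0,0,0.15,0],[12,-10,0,0,0,0.33,0],[16,-15,0,0,0,0.33,0],[20,-20,0,0,0,0.33,0],[24,-24,0,0,0,0.33,0]]' 25
python3 -m handwheel '[[2,-2.5,-5,0,0,0,0],[2,-2.5,-5,0,0,0,0]]' 
python3 - <<'E'
from h import *
s=env.sense();p=env.capture("wrist");print(np.round(p["tool_from_camera"],3).tolist(),p["k1"])
cv2.imwrite("pics/w0.png",p["img"])
for q in("brush_center","brush_head","brush_handle","riser_edge"):
    for r in env.look_for(p,q)[:2]:print(q,np.round(r["rect"]),round(r["conf"],2))
E
```

```text
time_s: 1.27
ee_pos: [0.4032, 0.3264, 0.405]
orientation: [-0.007, 3.141, 0.001]
contact_force: [-0.3, 0.8, -0.7]
finger_gap: 0.0855
grip_force: 0.0
time_s: 1.52
ee_pos: [0.4224, 0.3006, 0.3516]
orientation: [0.0, -3.135, 0.006]
contact_force: [-0.4, 0.8, 0.1]
finger_gap: 0.0854
grip_force: 0.0
[[-0.0, -0.958, -0.286, 0.072], [1.0, -0.0, 0.0, 0.001], [-0.0, -0.286, 0.958, 0.029], [0.0, 0.0, 0.0, 1.0]] -0.05939731781745463
brush_center [257. 242.  37.  89.] 0.8
brush_head [256. 242.  39.  87.] 0.72
brush_handle [257. 243.  38.  85.] 0.91
riser_edge [196. 300. 172.  72.] 0.7
```

View pics/w0.png

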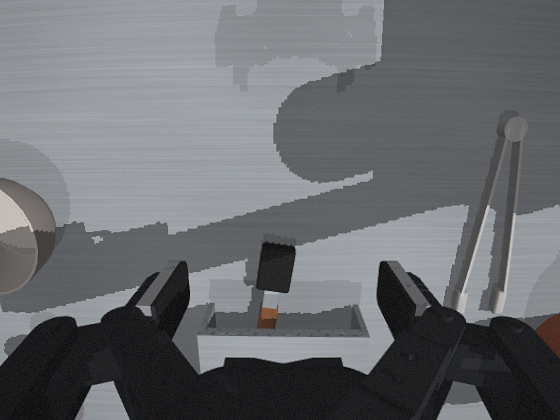

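The wrist view shows the black head at (276,267), the neck at (268,298), the handle going under the riser at (268,322), and the riser's roof edge at row ~333.

```bash
python3 - <<'E'
from h import *
s=env.sense();p=env.capture("wrist");print(s["ee_pos"])
for u,v in[(279,244),(273.5,291),(268,307),(263,243),(295,247)]:print(u,v,at(p,u,v,.018,s))
print("edge",at(p,200,335,.053,s),at(p,367,333,.053,s))
g=s["ee_pos"]+R.from_rotvec(s["orientation"]).as_matrix()@[0,0,.155];print(g)
E
```

```text
[0.42218966 0.30420401 0.35620828]
279 244 [0.4842 0.3022 0.018 ]
273.5 291 [0.5397 0.2963 0.018 ]
268 307 [0.5601 0.2901 0.018 ]
263 243 [0.4832 0.2856 0.018 ]
295 247 [0.4875 0.3188 0.018 ]
edge [0.5704 0.222  0.053 ] [0.5674 0.3923 0.053 ]
[0.42257389 0.30450141 0.20120904]
```

```bash
python3 - <<'E'
from h import *
P=[]
s=env.sense();p=env.capture("wrist");cv2.imwrite("pics/w1.png",p["img"])
for i in range(3):
    s1=env.sense();P.append(np.r_[s1["ee_pos"],s1["orientation"]]);q=env.capture("side")
print(np.round(P,4), s["ee_pos"],s["orientation"])
print("diff",np.abs(p["img"].astype(int)-cv2.imread("pics/w0.png")).mean())
print("wrist head",at(p,276.5,267.5,.018,s),[ (np.round(r["rect"]),r["conf"]) for r in env.look_for(p,"brush_head")[:1]])
print("side head",at(q,215.5,203,.018)); t=env.capture("top");print("top head",at(t,202.7,216.7,.018))
print("pred of wrist head in side/top",pix(q,at(p,276.5,267.5,.018,s)),pix(t,at(p,276.5,267.5,.018,s)))
cv2.imwrite("pics/s1.png",np.hstack([cv2.resize(q["img"][180:230,190:240],(400,400),interpolation=0),cv2.resize(t["img"][190:240,180:230],(400,400),interpolation=0)]))
E
```

```text
[[ 4.2200e-01  3.0410e-01  3.5600e-01 -9.3000e-03  3.1393e+00  2.4000e-03]
 [ 4.2200e-01  3.0400e-01  3.5580e-01 -9.2000e-03  3.1397e+00  1.9000e-03]
 [ 4.2200e-01  3.0380e-01  3.5560e-01 -8.9000e-03  3.1401e+00  1.5000e-03]] [0.42208086 0.3041735  0.35616095] [-9.21770432e-03  3.13911084e+00  2.73733200e-03]
diff 7.795226757369615
wrist head [0.5111 0.2995 0.018 ] []
side head [0.5034 0.2821 0.018 ]
top head [0.5052 0.2848 0.018 ]
pred of wrist head in side/top [214.7 200.3] [199.  215.1]
```

View pics/s1.png

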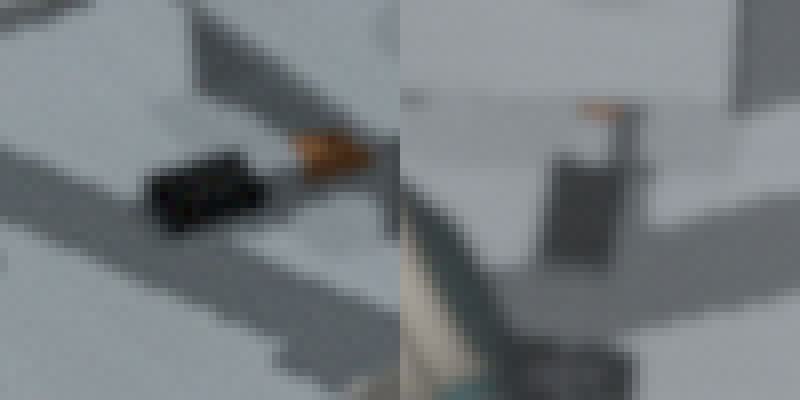

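The static cameras agree, with the head at about (0.504,0.283). The arm was still settling in w0, so I'll find the head in w1 instead.

```bash
python3 - <<'E'
from h import *
s=env.sense();p=env.capture("wrist")
g=p["img"].max(2);m=(g<60).astype(np.uint8);n,l,st,c=cv2.connectedComponentsWithStats(m)
for i in range(1,n):
    if 300<st[i,4]<5000:
        b=cv2.minAreaRect(np.argwhere(l==i)[:,::-1].astype(np.float32));print(st[i],b)
        bp=cv2.boxPoints(b);print([at(p,*q,.018,s)[:2].tolist() for q in bp],at(p,*b[0],.015,s))
for q in("brush_center","riser_edge"):
    for r in env.look_for(p,q)[:1]:
        a=r["rect"];print(q,a,at(p,a[0],a[1]+a[3],.053,s),r["conf"])
for P in [(.504,.283,.018),(.541,.208,.05),(.538,.368,.05)]:print(pix(p,P,s))
print(s["ee_pos"])
E
```

```text
[ 252  238   39   51 1565] ((271.0540771484375, 263.6756896972656), (33.866188049316406, 48.0045051574707), 9.462322235107422)
[[0.5303, 0.2701], [0.4754, 0.2796], [0.4814, 0.3139], [0.537, 0.3061]] [0.5068 0.2924 0.015 ]
brush_center [253.9, 237.9, 36.1, 87.5] [0.5562 0.2762 0.053 ] 0.72
[262.  262.5]
[185.6 309.9]
[346.3 308.2]
[0.42204479 0.30340447 0.35504542]
```

```bash
python3 -m handwheel '[[4,-0.8,-4,0,0,-0.18,0],[8.2,-1.7,-8,0,0,-0.18,0],[8.2,-1.7,-9,0,0,-0.18,0],[8.2,-1.7,-9,0,0,-0.18,0]]' 25
cat > blob.py <<'E'
from h import *
s=env.sense();p=env.capture("wrist")
g=p["img"].max(2);m=(g<60).astype(np.uint8);n,l,st,c=cv2.connectedComponentsWithStats(m)
for i in range(1,n):
    if 300<st[i,4]<9000:
        b=cv2.minAreaRect(np.argwhere(l==i)[:,::-1].astype(np.float32));print(st[i],b[0],b[2])
        bp=cv2.boxPoints(b);print([at(p,*q,.018,s)[:2].tolist() for q in bp],at(p,*b[0],.015,s))
print(s["ee_pos"],s["orientation"]);g=s["ee_pos"]+R.from_rotvec(s["orientation"]).as_matrix()@[0,0,.155];print("grasp",g)
E
python3 blob.py
```

```text
time_s: 2.78
ee_pos: [0.5037, 0.2858, 0.2637]
orientation: [-0.276, -3.126, 0.002]
contact_force: [-0.1, 0.6, -0.2]
finger_gap: 0.0856
grip_force: 0.0
[ 266  184   52   72 3437] (292.2558898925781, 219.42221069335938) 88.02507019042969
[[0.4788, 0.2788], [0.4837, 0.3136], [0.536, 0.3077], [0.5308, 0.2705]] [0.5075 0.2927 0.015 ]
[0.50370999 0.28583236 0.26372091] [-2.76357186e-01 -3.12620994e+00  1.81550304e-03]
grasp [0.50320153 0.28569728 0.1087218 ]
```

```bash
python3 -m handwheel '[[0.3,0.5,-4.5,0,0,0,0],[0.3,0.5,-8.6,0,0,0,0],[0.3,0.5,-8.6,0,0,0,0],[0.3,0.5,-8.6,0,0,0,1],[0.3,0.5,-8.6,0,0,0,1]]' 30
python3 -m handwheel '[[0,0,0,0,0,0,1],[0,0,0,0,0,0,1],[0,0,0,0,0,0,1]]' 30
```

```text
time_s: 3.45
ee_pos: [0.508, 0.2916, 0.1812]
orientation: [0.275, 3.125, 0.004]
contact_force: [-0.1, -0.8, -0.3]
finger_gap: 0.0517
grip_force: 0.0
time_s: 3.82
ee_pos: [0.5079, 0.2914, 0.1807]
orientation: [0.275, 3.127, 0.003]
contact_force: [-1.1, 0.1, 5.9]
finger_gap: 0.0354
grip_force: 30.0
```

```bash
python3 -m handwheel '[[-4,0.7,0,0,0,0,1],[-8,1.4,0,0,0,0,1],[-12,2.0,0,0,0,0,1],[-16,2.7,0,0,0,0,1],[-18,3.0,0,0,0,0,1]]' 30
python3 -m handwheel '[[0,0,0,0,0,0,1],[0,0,0,0,0,0,0.3],[0,0,0,0,0,0,0.3],[0,0,0,0,0,0,0.3],[0,0,0,0,0,0,0.3]]' 30
python3 -m handwheel '[[0,0,2,0,0,0,0.3],[0,0,6,0,0,0,0],[0,0,10,0,0,0,0],[0,0,10,0,0,0,0]]' 30; python3 blob.py
python3 - <<'E'
from h import *
p=env.capture("top");cv2.imwrite("pics/t2.png",cv2.resize(p["img"][150:280,170:310],(700,650))[:600])
p=env.capture("side")
print([ (np.round(r["rect"]),round(r["conf"],2)) for r in env.look_for(p,"brush_center")[:2]])
E
```

```text
time_s: 4.45
ee_pos: [0.3276, 0.322, 0.1806]
orientation: [0.273, 3.124, 0.006]
contact_force: [4.6, -0.2, 5.0]
finger_gap: 0.0349
grip_force: 31.2
time_s: 5.08
ee_pos: [0.3274, 0.3209, 0.1785]
orientation: [-0.276, -3.129, 0.0]
contact_force: [-0.6, 0.1, -0.1]
finger_gap: 0.0597
grip_force: 0.0
time_s: 5.58
ee_pos: [0.3284, 0.3217, 0.2814]
orientation: [0.276, 3.124, 0.007]
contact_force: [-0.3, 0.3, 0.1]
finger_gap: 0.0855
grip_force: 0.0
[ 257  170   48   67 3015] (280.5, 203.0) 90.0
[[0.2973, 0.3105], [0.3034, 0.3443], [0.3547, 0.3362], [0.3482, 0.3002]] [0.326  0.3228 0.015 ]
[0.32840273 0.32174437 0.28140709] [0.27562    3.12416291 0.00722788]
grasp [0.32928183 0.32238401 0.1264109 ]
[(array([160., 204.,  52.,  20.]), 0.83), (array([240., 159.,  24.,  27.]), 0.32)]
```

View pics/t2.png

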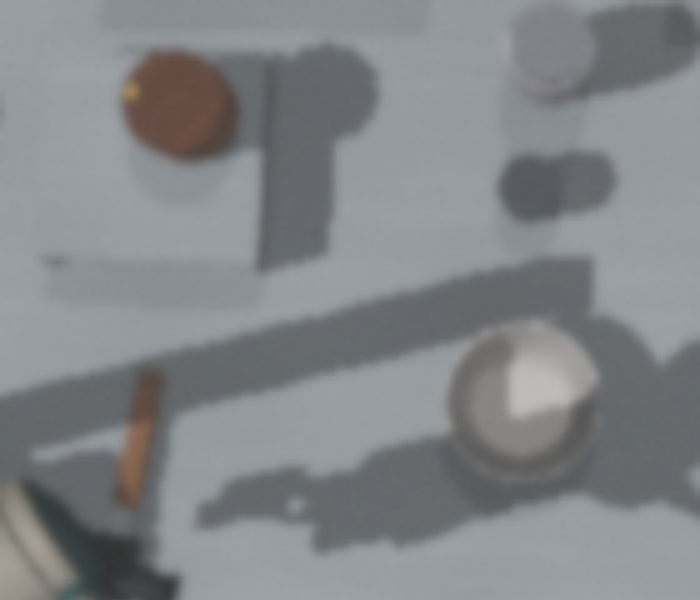

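```bash
python3 -m handwheel '[[5,-0.9,0,0,0,0,0.3],[9.7,-1.6,0,0,0,0,0.3],[9.7,-1.6,-2,0,0,0,0.3],[9.7,-1.6,-2,0,0,0,0.3],[9.7,-1.6,-2,0,0,0,0.3]]' 30
python3 - <<'E'
from h import *
s=env.sense();p=env.capture("wrist");t=env.capture("top")
for q in(p,t):
  h=cv2.cvtColor(q["img"],cv2.COLOR_BGR2HSV);m=((h[...,0]<20)&(h[...,1]>95)).astype(np.uint8)
  n,l,st,c=cv2.connectedComponentsWithStats(m)
  for i in range(1,n):
    if st[i,4]>60:
        b=cv2.minAreaRect(np.argwhere(l==i)[:,::-1].astype(np.float32));print(st[i],b,at(q,*b[0],.018,s))
        print([at(q,*x,.018,s)[:2].tolist() for x in cv2.boxPoints(b)])
g=s["ee_pos"]+R.from_rotvec(s["orientation"]).as_matrix()@[0,0,.155];print("grasp",g)
cv2.imwrite("pics/w3.png",p["img"])
E
```

```text
time_s: 6.4
ee_pos: [0.4237, 0.305, 0.2581]
orientation: [-0.275, -3.128, 0.002]
contact_force: [0.4, -0.3, 0.3]
finger_gap: 0.0598
grip_force: 0.0
[ 270  144   31  147 3933] ((285.02728271484375, 216.99197387695312), (146.18304443359375, 29.038175582885742), 89.5523910522461) [0.4223 0.3075 0.018 ]
[[0.3717, 0.3065], [0.3749, 0.325], [0.4804, 0.3087], [0.4768, 0.2875]]
[    0     0   560    74 34058] ((279.5, 36.5), (73.0, 559.0), 90.0) [1.249  0.0059 0.018 ]
[[1.4214, 1.2255], [1.5077, -1.2341], [1.158, -1.1961], [1.083, 1.1734]]
[108 166  13  32 209] ((114.0, 181.5), (31.0, 12.0), 90.0) [0.634  0.6413 0.018 ]
[[0.6952, 0.6697], [0.6962, 0.6211], [0.5735, 0.6135], [0.5722, 0.6616]]
[ 94 189  12  10  70] ((99.00942993164062, 194.78302001953125), (9.47787857055664, 9.752598762512207), 74.05460357666016) [0.5801 0.6985 0.018 ]
[[0.5922, 0.7236], [0.6037, 0.6863], [0.568, 0.6735], [0.5565, 0.7107]]
[403 240  12   9  87] ((408.5, 244.0), (8.0, 11.0), 90.0) [ 0.4188 -0.5172  0.018 ]
[[0.4339, -0.4952], [0.4347, -0.5392], [0.4036, -0.5392], [0.4028, -0.4953]]
[540 266  20   9 119] ((549.5, 270.0), (8.0, 19.0), 90.0) [ 0.3225 -1.1093  0.018 ]
[[0.3385, -1.067], [0.3387, -1.1526], [0.3063, -1.1522], [0.3064, -1.0667]]
[534 288  26  24 430] ((546.5, 299.5), (23.0, 25.0), 90.0) [ 0.2039 -1.0953  0.018 ]
[[0.2504, -1.0398], [0.2497, -1.1518], [0.1569, -1.1519], [0.1585, -1.0399]]
[  0 413  15   7  86] ((7.0, 416.0), (6.0, 14.0), 90.0) [-0.3081  1.046   0.018 ]
[[-0.299, 1.0766], [-0.2929, 1.0156], [-0.3172, 1.0157], [-0.3235, 1.0768]]
grasp [0.42345155 0.30487048 0.10311624]
```

View pics/w3.png

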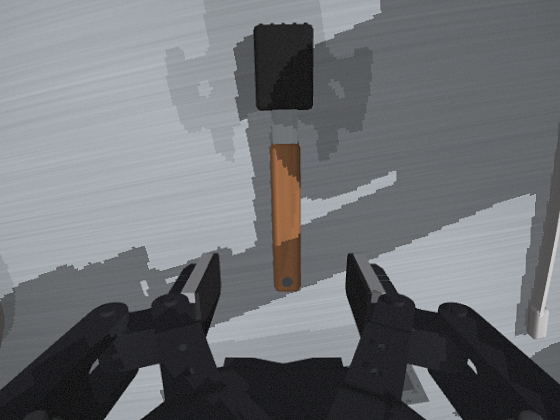

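The brush is well aligned and centred between the fingers, with its handle running from (285,144) to (287,290). Now I'll descend and grip the handle.

```bash
python3 -m handwheel '[[0.3,0.1,-4.5,0,0,0,0.3],[0.3,0.1,-8.1,0,0,0,0.3],[0.3,0.1,-8.1,0,0,0,0.3],[0.3,0.1,-8.1,0,0,0,1],[0.3,0.1,-8.1,0,0,0,1]]' 40
python3 -m handwheel '[[0,0,0,0,0,0,1],[0,0,0,0,0,0,1],[0,0,5,0,0,0,1],[0,0,10,0,0,0,1],[0,0,15,0,0,0,1]]' 40
python3 - <<'E'
from h import *
p=env.capture("top")
r=env.look_for(p,"bowl_rim");print(r[:1])
print(env.sense()["ee_pos"])
for n in("side",):
  q=env.capture(n);r2=env.look_for(q,"bowl_rim")[:1];print(r2)
a=r[0]["rect"];print(at(p,a[0]+a[2]/2,a[1]+a[3]/2,.045))
# fit bowl position from both rects by projecting rim+base circles
from scipy.optimize import least_squares
th=np.linspace(0,2*np.pi,40)
def rect(pc,x,y):
    P=np.array([pix(pc,(x+r_*np.cos(t),y+r_*np.sin(t),z)) for r_,z in((.06,.055),(.053,.02),(.04,0)) for t in th]);lo=P.min(0);hi=P.max(0);return np.r_[lo,hi]
def f(v):
    e=[]
    for pc,b in((p,a),(q,r2[0]["rect"])):e+=list(rect(pc,*v)-np.array([b[0],b[1],b[0]+b[2],b[1]+b[3]]))
    return e
o=least_squares(f,[.449,.002],diff_step=1e-2);print(o.x,np.round(o.fun,1))
E
```

```text
time_s: 7.12
ee_pos: [0.4279, 0.3066, 0.1795]
orientation: [0.275, 3.126, 0.003]
contact_force: [1.0, 1.2, -0.6]
finger_gap: 0.0241
grip_force: 0.0
time_s: 7.75
ee_pos: [0.427, 0.3059, 0.3299]
orientation: [0.276, 3.129, 0.001]
contact_force: [0.6, -0.0, -1.2]
finger_gap: 0.0191
grip_force: 39.9
[{'rect': [258.8, 217.7, 31.3, 28.0], 'conf': 0.83}]
[0.42882624 0.30691817 0.33413846]
[{'rect': [229.6, 224.8, 35.4, 32.0], 'conf': 0.56}]
[0.4536 0.0064 0.045 ]
[0.45097032 0.00355313] [ 0.5 -1.3  1.   2.5 -0.3  0.3  2.1  0.8]
```

```bash
python3 -m handwheel '[[0,-6,0,-0.025,-0.15,0,1],[-0.2,-12,0,-0.055,-0.32,0,1],[-0.4,-18,0,-0.085,-0.49,0,1],[-0.6,-24,0,-0.11,-0.65,0,1],[-0.8,-29.8,0,-0.136,-0.788,0,1]]' 40
python3 -m handwheel '[[0,0,0,0,0,0,1],[0,0,0,0,0,0,1]]' 40
python3 - <<'E'
from h import *
for i in range(2):
  s=env.sense();q=env.capture("side")
M=R.from_rotvec(s["orientation"]).as_matrix();print(s["ee_pos"],M.round(3).tolist(),s["joint_positions"].round(2))
# brush axis is tool x: find sign with handle toward +world x
d=M[:,0]*(1 if M[0,0]>0 else -1);a=M[:,2];G=s["ee_pos"]+.155*a;T=G+.015*a-.13*d
print("tip est",T,"side px",pix(q,T),"head ctr",pix(q,T+.025*d),"shift to dip",np.array([.451,.004,.027])-T)
cv2.imwrite("pics/s4.png",cv2.resize(q["img"][130:280,160:360],(800,600)))
E
```

```text
time_s: 8.57
ee_pos: [0.4177, 0.0146, 0.3251]
orientation: [0.203, 2.355, -0.075]
contact_force: [0.6, 2.1, -1.9]
finger_gap: 0.0186
grip_force: 40.0
time_s: 8.82
ee_pos: [0.4195, 0.0156, 0.3258]
orientation: [0.207, 2.358, -0.073]
contact_force: [0.7, -0.1, -0.6]
finger_gap: 0.0189
grip_force: 40.1
[0.41992376 0.016391   0.32629355] [[-0.702, 0.169, 0.692], [0.126, 0.986, -0.112], [-0.701, 0.008, -0.713]] [-0.11 -0.03  2.25 -0.24  0.15 -1.28]
tip est [0.44631878 0.01368017 0.11393547] side px [244.5 220.1] head ctr [249.5 213.9] shift to dip [ 0.00468122 -0.00968017 -0.08693547]
```

View pics/s4.png

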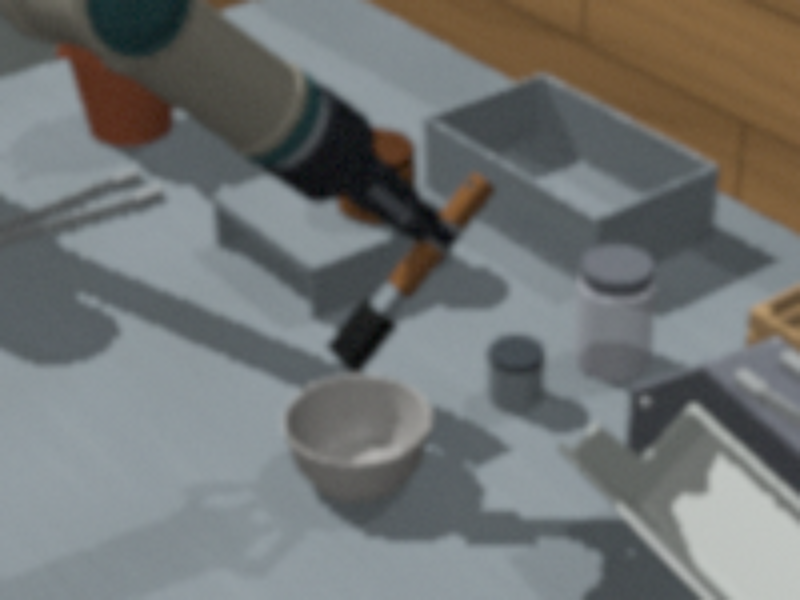

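```bash
cat > tip.py <<'E'
from h import *
s=env.sense();M=R.from_rotvec(s["orientation"]).as_matrix()
d=M[:,0]*(1 if M[0,0]>0 else -1);a=M[:,2];G=s["ee_pos"]+.155*a;T=G+.015*a-.13*d
print("tip",T.round(4),"d",d.round(3),"ee",s["ee_pos"].round(4),s["joint_positions"].round(2))
E
python3 -m handwheel '[[1,-0.5,-1,0.02,0.13,0,1],[2,-1,-2.5,0.02,0.13,0,1],[2,-1,-2.5,0.02,0.13,0,1]]' 40; python3 tip.py
```

```text
time_s: 9.3
ee_pos: [0.4406, 0.0073, 0.3012]
orientation: [0.212, 2.488, -0.063]
contact_force: [-0.2, -0.1, -0.7]
finger_gap: 0.0187
grip_force: 40.0
tip [0.4392 0.0088 0.0872] d [ 0.787 -0.137  0.601] ee [0.4406 0.0073 0.3012] [-0.14  0.05  2.2  -0.06  0.25 -1.48]
```

```bash
python3 -m handwheel '[[0,-0.2,-3,0,0,0,1],[0,-0.2,-3,0,0,0,1]]' 40; python3 tip.py
```

```text
time_s: 9.55
ee_pos: [0.4387, 0.0051, 0.2704]
orientation: [0.213, 2.492, -0.063]
contact_force: [0.0, 0.6, -1.4]
finger_gap: 0.0189
grip_force: 40.0
tip [0.4366 0.0067 0.0564] d [ 0.789 -0.138  0.599] ee [0.4387 0.0051 0.2704] [-0.14  0.1   2.25 -0.08  0.15 -1.47]
```

```bash
python3 -m handwheel '[[2,-0.2,0,0.024,0.138,0,1],[2,-0.2,-1.4,0.024,0.138,0,1],[2,-0.2,-2.8,0.024,0.138,0,1],[2,-0.2,-2.8,0.024,0.138,0,1],[2,-0.2,-2.8,0.024,0.138,0,1]]' 40; python3 tip.py
python3 - <<'E'
from h import *
q=env.capture("side");cv2.imwrite("pics/s5.png",cv2.resize(q["img"][130:280,160:360],(800,600)))
E
```

```text
time_s: 10.18
ee_pos: [0.4605, 0.0022, 0.2453]
orientation: [0.227, 2.622, -0.051]
contact_force: [1.4, -0.2, -1.0]
finger_gap: 0.0186
grip_force: 40.0
tip [0.4308 0.0087 0.0335] d [ 0.859 -0.152  0.489] ee [0.4605 0.0022 0.2453] [-0.14  0.18  2.19 -0.03  0.26 -1.51]
```

View pics/s5.png

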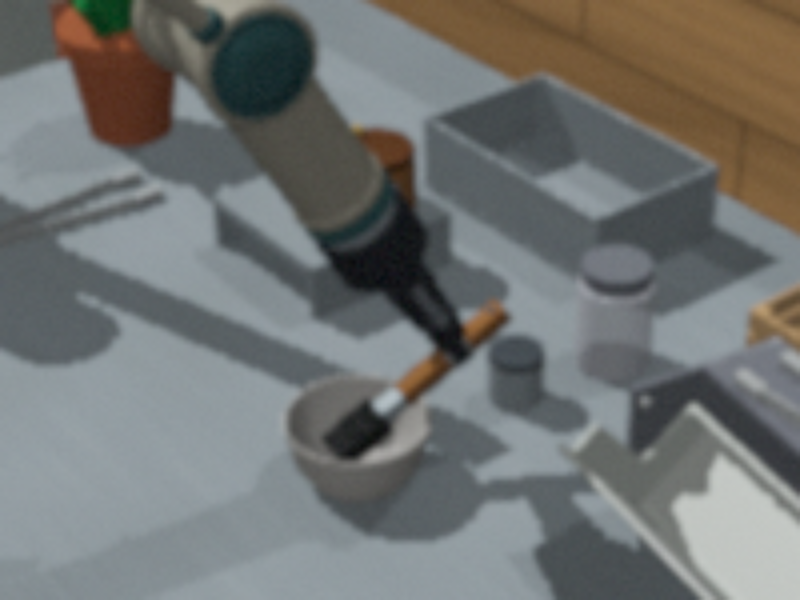

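The head is inside the bowl, with its tip at about (345,440), but it's only just deep enough. I'll lower it slightly and hold.

```bash
python3 -m handwheel '[[-0.3,0,-0.7,0,0,0,1],[-0.3,0,-0.7,0,0,0,1],[-0.3,0,-0.7,0,0,0,1]]' 40; python3 tip.py
python3 -m handwheel '[[0.5,0,3,0,0,0,1],[1,0,8,0,0,0,1],[1,0,13,0,0,0,1]]' 40
python3 - <<'E'
from h import *
p=env.capture("top");q=env.capture("side")
for c in(p,q):
  for n in("bowl_rim","drawer","housing","tongs_a"):print(n,[(np.round(r["rect"]).tolist(),round(r["conf"],2)) for r in env.look_for(c,n)[:1]])
cv2.imwrite("pics/d6.png",np.hstack([cv2.resize(p["img"][150:240,310:410],(400,360)),cv2.resize(q["img"][200:320,290:423],(400,360))]))
E
```

```text
time_s: 10.6
ee_pos: [0.4571, 0.0018, 0.2372]
orientation: [0.228, 2.624, -0.051]
contact_force: [-0.1, 0.4, -1.0]
finger_gap: 0.0187
grip_force: 40.0
tip [0.4269 0.0084 0.0254] d [ 0.86  -0.153  0.487] ee [0.4571 0.0018 0.2372] [-0.15  0.19  2.21 -0.03  0.23 -1.51]
time_s: 10.98
ee_pos: [0.4673, 0.0018, 0.3686]
orientation: [0.228, 2.624, -0.051]
contact_force: [1.4, 0.2, -1.2]
finger_gap: 0.019
grip_force: 40.0
bowl_rim [([258.0, 221.0, 10.0, 14.0], 0.47)]
drawer [([318.0, 177.0, 72.0, 49.0], 0.92)]
housing [([317.0, 156.0, 83.0, 71.0], 0.57)]
tongs_a [([336.0, 162.0, 53.0, 14.0], 0.78)]
bowl_rim [([230.0, 226.0, 37.0, 33.0], 0.77)]
drawer [([301.0, 234.0, 81.0, 74.0], 0.85)]
housing [([302.0, 215.0, 116.0, 100.0], 0.9)]
tongs_a [([303.0, 234.0, 78.0, 71.0], 0.72)]
```

View pics/d6.png

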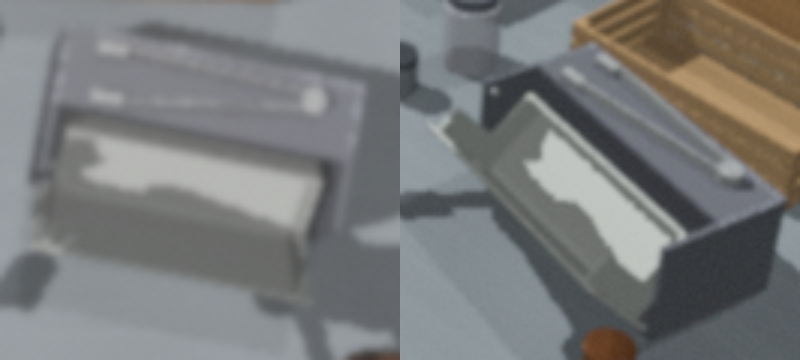

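```bash
python3 - <<'E'
from h import *
from scipy.optimize import least_squares
p=env.capture("top");q=env.capture("side")
obs=[(p,'BL',(325.75,158.75)),(p,'BR',(400.75,171.25)),(p,'PL',(318.75,211.75)),(p,'PR',(386.25,225)),(q,'BR',(418,267.7)),(q,'BL',(355.5,215)),(q,'FL',(318.3,227.7)),(q,'PL',(302.3,240.7))]
def pt(n,v):
    x,y,w,t=v
    if n=='BL':l=(.07,.143,.113)
    if n=='BR':l=(.07,-.143,.113)
    if n=='FL':l=(-.07,.143,.113)
    if n[0]=='P':l=(-.07-.0025*np.cos(t)-.104*np.sin(t),.135 if n=='PL' else -.135,.012+.104*np.cos(t)-.0025*np.sin(t))
    c,s=np.cos(w),np.sin(w);return (x+c*l[0]-s*l[1],y+s*l[0]+c*l[1],l[2])
f=lambda v:np.concatenate([pix(c,pt(n,v))-np.array(o) for c,n,o in obs])
o=least_squares(f,[.62,-.3,-.18,.7],diff_step=1e-2,loss='soft_l1')
print(o.x.round(4),f(o.x).round(1))
x,y,w,t=o.x;print("hinge",x-.07*np.cos(w),y-.07*np.sin(w))
E
```

```text
[ 0.6418 -0.3094 -0.1735  0.6534] [ 1.1 -2.3  0.6  0.4 -0.6 -0.7  2.4  0.4  1.4 -0.4 -1.  -0.2 -0.8 -0.3
 -1.8 -0.3]
hinge 0.5728925335173601 -0.2973312914060152
```

```bash
python3 -m handwheel '[[2,-6,0,0.03,0.17,0,1],[3,-12,0,0.06,0.34,0,1],[4,-18,0,0.087,0.505,0,1],[4,-18,0,0.087,0.505,0,1]]' 40
python3 -m handwheel '[[1,-4,0,0,0,-0.18,1],[2,-8,0,0,0,-0.36,1],[3,-12,0,0,0,-0.54,1],[4,-16,0,0,0,-0.72,1],[6,-16,0,0,0,-0.9,1]]' 40
python3 -m handwheel '[[0,0,0,0,0,-0.18,1],[0,0,0,0,0,-0.36,1],[0,0,0,0,0,-0.54,1],[0,0,0,0,0,-0.67,1],[0,0,0,0,0,-0.67,1]]' 40
python3 - <<'E'
from h import *
p=env.capture("top");s=env.sense();M=R.from_rotvec(s["orientation"]).as_matrix()
d=M[:,0]*(1 if M[1,0]<0 else -1);d=M[:,0] if M[1,0]<0 else -M[:,0]
c=np.cross([0,1,0],[0,0,1])
G=s["ee_pos"]+.155*M[:,2];print(s["ee_pos"],M.round(3).tolist(),"d yaw",np.arctan2(d[1],d[0]),s["joint_positions"].round(2))
# goal orientation: x along -ey etc with same sign
w=-.174;ey=np.array([-np.sin(w),np.cos(w),0]);sg=np.sign(M[:,0]@ey);X=sg*ey;Z=np.array([0,0,-1.]);Q=np.c_[X,np.cross(Z,X),Z]
print("turn",R.from_matrix(Q@M.T).as_rotvec().round(3),"brush centre",G+.015*M[:,2]-.04*d)
cv2.imwrite("pics/t7.png",cv2.resize(p["img"][140:260,290:450],(800,600)))
E
```

```text
time_s: 12.08
ee_pos: [0.5094, -0.1828, 0.3658]
orientation: [-0.281, -3.125, -0.005]
contact_force: [-0.1, 1.4, -1.5]
finger_gap: 0.0187
grip_force: 40.0
time_s: 12.7
ee_pos: [0.5671, -0.3402, 0.3665]
orientation: [-1.62, -2.691, -0.009]
contact_force: [-0.2, 0.8, -0.8]
finger_gap: 0.0186
grip_force: 40.1
time_s: 13.32
ee_pos: [0.5672, -0.3371, 0.3669]
orientation: [2.403, 2.023, 0.011]
contact_force: [0.5, -1.6, -1.2]
finger_gap: 0.0189
grip_force: 40.1
[ 0.56719577 -0.33723308  0.3669479 ] [[0.17, 0.985, 0.006], [0.985, -0.17, 0.004], [0.005, 0.005, -1.0]] d yaw -1.741725109405122 [-0.64  0.42  1.37  0.01  1.34 -0.47]
turn [-0.004  0.006 -0.003] brush centre [ 0.5749432  -0.29717228  0.19713886]
```

View pics/t7.png

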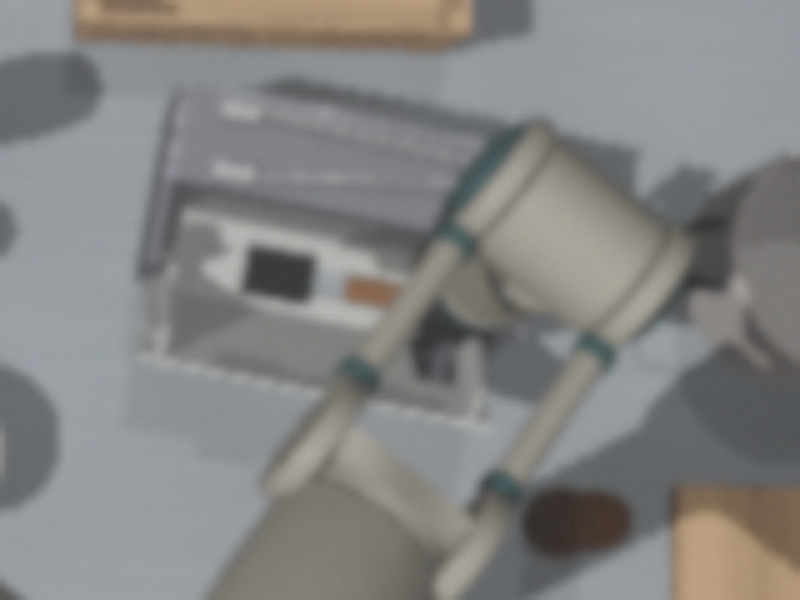

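The brush (head at (280,270) in the crop) lies parallel to the hinge and above the trough. I'll lower it and release with a partial opening.

```bash
python3 -m handwheel '[[0.3,0,-5,0,0,0,1],[0.3,0,-10,0,0,0,1],[0.3,0,-12,0,0,0,1],[0.3,0,-12.8,0,0,0,1],[0.3,0,-12.8,0,0,0,1]]' 40
python3 -m handwheel '[[0,0,0,0,0,0,1]]'
```

```text
time_s: 14.0
ee_pos: [0.5703, -0.338, 0.2393]
orientation: [2.404, 2.021, 0.01]
contact_force: [-0.4, 0.0, -0.4]
finger_gap: 0.0187
grip_force: 40.0
time_s: 14.12
ee_pos: [0.5706, -0.3384, 0.2407]
orientation: [2.403, 2.018, 0.011]
contact_force: [0.1, -0.5, -0.6]
finger_gap: 0.0189
grip_force: 40.0
```

No contact yet, so I'll go a little lower before releasing.

```bash
python3 -m handwheel '[[0,0,-0.5,0,0,0,1],[0,0,-0.9,0,0,0,1],[0,0,-0.9,0,0,0,1]]' 40
python3 -m handwheel '[[0,0,0,0,0,0,0.6],[0,0,0,0,0,0,0.6],[0,0,0,0,0,0,0.6],[0,0,0,0,0,0,0.6],[0,0,0,0,0,0,0.6]]' 40
python3 - <<'E'
from h import *
q=env.capture("side");t=env.capture("top")
for c in(q,t):
  for n in("brush_center","drawer"):print(n,[(np.round(r["rect"]).tolist(),round(r["conf"],2)) for r in env.look_for(c,n)[:2]])
E
```

```text
time_s: 14.5
ee_pos: [0.5699, -0.338, 0.2298]
orientation: [2.406, 2.02, 0.01]
contact_force: [-0.3, -0.6, -1.7]
finger_gap: 0.0187
grip_force: 40.0
time_s: 15.12
ee_pos: [0.5701, -0.3382, 0.2303]
orientation: [2.405, 2.019, 0.01]
contact_force: [0.1, -0.1, 0.8]
finger_gap: 0.0343
grip_force: 0.0
brush_center [([323.0, 254.0, 38.0, 38.0], 0.71), ([343.0, 309.0, 28.0, 52.0], 0.67)]
drawer [([300.0, 235.0, 82.0, 72.0], 0.86), ([323.0, 253.0, 38.0, 37.0], 0.2)]
brush_center [([332.0, 159.0, 60.0, 13.0], 0.54), ([333.0, 194.0, 31.0, 15.0], 0.49)]
drawer [([318.0, 178.0, 66.0, 44.0], 0.82)]
```

Next I'll lift out, back off to the front of the panel, and then measure.

```bash
python3 -m handwheel '[[0,0,2,0,0,0,0.6],[0,0,6,0,0,0,0.6],[0,0,12,0,0,0,0.6],[-6,1,14,0,0,0,0.8],[-12,2,14,0,0,0,1]]' 40
python3 -m handwheel '[[-6,1,0,0,0,0,1],[-9,3,0,0,0,0,1],[-9,8,0,0,0,0,1],[-9,8,0,0,0,0,1]]' 40
python3 - <<'E'
from h import *
s=env.sense();print(s["ee_pos"],s["joint_positions"].round(2))
x0,y0,w,t=.6418,-.3094,-.1735,.6534
def loc(P):
    dx,dy=P[0]-x0,P[1]-y0;c,s_=np.cos(w),np.sin(w);return [round(c*dx+s_*dy+.07,4),round(-s_*dx+c*dy,4),P[2]]
for n in("top","side"):
  p=env.capture(n);cv2.imwrite(f"pics/{n}8.png",p["img"])
  for nm in("brush_center","drawer"):print(n,nm,[(np.round(r["rect"]).tolist(),round(r["conf"],2)) for r in env.look_for(p,nm)[:2]])
  x=(slice(175,230),slice(315,395)) if n=="top" else (slice(225,315),slice(295,390))
  g=p["img"].max(2);hs=cv2.cvtColor(p["img"],cv2.COLOR_BGR2HSV)
  for nm,m in(("head",g<62),("handle",(hs[...,0]<20)&(hs[...,1]>95))):
    k=np.zeros_like(m);k[x]=m[x];nn,l,st,c=cv2.connectedComponentsWithStats(k.astype(np.uint8))
    for i in range(1,nn):
      if st[i,4]>25:print(nm,st[i],c[i].round(1),"hinge-frame at z=.04",loc(at(p,*c[i],.04)),loc(at(p,*c[i],.055)))
E
```

```text
time_s: 16.05
ee_pos: [0.4496, -0.3184, 0.3725]
orientation: [2.4, 2.017, 0.01]
contact_force: [-0.8, -0.3, 0.2]
finger_gap: 0.0012
grip_force: 0.0
time_s: 16.55
ee_pos: [0.3588, -0.2355, 0.3704]
orientation: [-2.404, -2.022, -0.011]
contact_force: [0.6, -0.7, -0.0]
finger_gap: -0.0
grip_force: 0.0
[ 0.35882608 -0.23549216  0.37040307] [-0.75  0.08  1.85  0.01  1.22 -0.58]
top brush_center [([333.0, 191.0, 48.0, 18.0], 0.7)]
top drawer [([317.0, 176.0, 72.0, 48.0], 0.7), ([179.0, 160.0, 46.0, 45.0], 0.62)]
handle [353 201  22   7  55] [363.7 204.1] hinge-frame at z=.04 [np.float64(0.0018), np.float64(-0.0376), np.float64(0.04)] [np.float64(-0.0002), np.float64(-0.0348), np.float64(0.055)]
side brush_center [([323.0, 253.0, 39.0, 38.0], 0.88)]
side drawer [([302.0, 231.0, 80.0, 79.0], 0.55)]
head [351 238  11  12  26] [355.6 244. ] hinge-frame at z=.04 [np.float64(0.1147), np.float64(0.0925), np.float64(0.04)] [np.float64(0.1017), np.float64(0.0779), np.float64(0.055)]
head [324 253  16  16 143] [330.7 259.5] hinge-frame at z=.04 [np.float64(0.0028), np.float64(0.0682), np.float64(0.04)] [np.float64(-0.0083), np.float64(0.0541), np.float64(0.055)]
head [352 309  15   6  61] [359.1 312.1] hinge-frame at z=.04 [np.float64(-0.0539), np.float64(-0.1427), np.float64(0.04)] [np.float64(-0.064), np.float64(-0.1534), np.float64(0.055)]
handle [371 225  19  16 163] [382.8 230.1] hinge-frame at z=.04 [np.float64(0.2383), np.float64(0.1089), np.float64(0.04)] [np.float64(0.2233), np.float64(0.094), np.float64(0.055)]
handle [339 269  18  19 136] [347.7 277.7] hinge-frame at z=.04 [np.float64(-0.0006), np.float64(-0.0212), np.float64(0.04)] [np.float64(-0.0117), np.float64(-0.0339), np.float64(0.055)]
handle [352 310  15   5  57] [358.7 312.4] hinge-frame at z=.04 [np.float64(-0.0555), np.float64(-0.1431), np.float64(0.04)] [np.float64(-0.0655), np.float64(-0.1538), np.float64(0.055)]
```

The brush has settled in the corner of the trough, with its middle about 5 mm from the hinge line and centred along y. Next is pushing the drawer shut with the closed fingers.

```bash
python3 -m handwheel '[[5,-2,0,0,0,0,1],[9.4,-4,-2,0,0,0,1],[9.4,-4,-7,0,0,0,1],[9.4,-4,-12.2,0,0,0,1],[9.4,-4,-12.2,0,0,0,1]]' 40
python3 -m handwheel '[[1,-0.18,0,0,0,0,1],[2,-0.35,0,0,0,0,1],[3,-0.53,0,0,0,0,1],[4,-0.7,0,0,0,0,1],[5,-0.88,0,0,0,0,1]]' 40
cat > hx.py <<'E'
from h import *
s=env.sense();P=s["ee_pos"];w=-.1735;dx,dy=P[0]-.573,P[1]+.297
print("X,Y hinge",round(np.cos(w)*dx+np.sin(w)*dy,4),round(-np.sin(w)*dx+np.cos(w)*dy,4),P.round(4),s["contact_force"].round(1))
E
python3 hx.py
```

```text
time_s: 17.48
ee_pos: [0.4529, -0.2776, 0.2444]
orientation: [-2.4, -2.014, -0.007]
contact_force: [0.3, 0.1, 0.7]
finger_gap: -0.0004
grip_force: 0.0
time_s: 18.1
ee_pos: [0.5033, -0.2865, 0.2488]
orientation: [-2.403, -2.019, -0.006]
contact_force: [-2.8, 0.8, 3.0]
finger_gap: -0.0002
grip_force: 1.9
X,Y hinge -0.0704 -0.0017 [ 0.5033 -0.2865  0.2488] [-2.8  0.8  3. ]
```

```bash
python3 -m handwheel '[[0.7,-0.12,0,0,0,0,1],[1.4,-0.25,0,0,0,0,1],[2.1,-0.37,0,0,0,0,1],[2.8,-0.5,0,0,0,0,1],[3.5,-0.62,0,0,0,0,1]]' 40; python3 hx.py
python3 -m handwheel '[[0.3,-0.05,0,0,0,0,1],[0.6,-0.1,0,0,0,0,1],[0.9,-0.16,0,0,0,0,1],[1.2,-0.21,0,0,0,0,1],[1.2,-0.21,0,0,0,0,1]]' 40; python3 hx.py
```

```text
time_s: 18.73
ee_pos: [0.5398, -0.2934, 0.2492]
orientation: [2.405, 2.019, 0.011]
contact_force: [-3.3, 1.0, 12.0]
finger_gap: -0.0002
grip_force: 6.0
X,Y hinge -0.0333 -0.0021 [ 0.5398 -0.2934  0.2492] [-3.3  1.  12. ]
time_s: 19.35
ee_pos: [0.5531, -0.2956, 0.251]
orientation: [2.401, 2.015, 0.015]
contact_force: [0.7, 1.7, 10.7]
finger_gap: 0.0002
grip_force: 4.8
X,Y hinge -0.0198 -0.0021 [ 0.5531 -0.2956  0.251 ] [ 0.7  1.7 10.7]
```

```bash
cat > dr.py <<'E'
from h import *
x0,y0,w=.6418,-.3094,-.1735
def pt(l):
    c,s=np.cos(w),np.sin(w);return (x0+c*l[0]-s*l[1],y0+s*l[0]+c*l[1],l[2])
for n in("top","side"):
  p=env.capture(n);cv2.imwrite(f"pics/{n}_{env.sense()['time_s']:.1f}.png",p["img"])
  for nm in("drawer","brush_center","bowl_rim"):print(n,nm,[(np.round(r["rect"]).tolist(),round(r["conf"],2)) for r in env.look_for(p,nm)[:2]])
  for t in(0,.2,.4,.65):print(t,[pix(p,pt((-.07-.0025*np.cos(t)-.104*np.sin(t),y,.012+.104*np.cos(t)-.0025*np.sin(t)))).tolist() for y in(.135,-.135)])
E
python3 dr.py
```

```text
top drawer [([320.0, 179.0, 36.0, 23.0], 0.94)]
top brush_center [([332.0, 188.0, 25.0, 14.0], 0.53), ([139.0, 197.0, 14.0, 58.0], 0.45)]
top bowl_rim [([271.0, 150.0, 17.0, 21.0], 0.72), ([260.0, 217.0, 33.0, 28.0], 0.57)]
0 [[321.9, 194.0], [393.2, 208.4]]
0.2 [[320.8, 199.5], [392.1, 213.9]]
0.4 [[319.6, 204.9], [390.7, 219.3]]
0.65 [[318.1, 211.1], [388.7, 225.3]]
side drawer [([315.0, 231.0, 68.0, 79.0], 0.81)]
side brush_center []
side bowl_rim [([228.0, 227.0, 38.0, 30.0], 0.58)]
0 [[318.3, 228.2], [376.1, 282.3]]
0.2 [[312.6, 230.9], [369.7, 285.7]]
0.4 [[306.9, 234.5], [363.3, 290.2]]
0.65 [[300.5, 240.3], [355.9, 297.0]]
```

The drawer is at about 0.12 rad. The upward force suggests the panel's top edge is wedged under a slanted knuckle, so I'll back off, raise the hand and push with just the fingertips.

```bash
python3 -m handwheel '[[-1.5,0.26,0,0,0,0,1],[-2.5,0.44,0.5,0,0,0,1],[-2.5,0.44,2.0,0,0,0,1],[-2.5,0.44,2.0,0,0,0,1]]' 40; python3 hx.py
python3 -m handwheel '[[0.6,-0.1,0,0,0,0,1],[1.2,-0.2,0,0,0,0,1],[1.8,-0.32,0,0,0,0,1],[2.4,-0.42,0,0,0,0,1],[2.4,-0.42,0,0,0,0,1]]' 40; python3 hx.py; python3 dr.py | grep drawer
```

```text
time_s: 20.25
ee_pos: [0.5268, -0.2914, 0.27]
orientation: [2.403, 2.017, 0.012]
contact_force: [0.1, 0.6, -0.4]
finger_gap: 0.0001
grip_force: 0.0
X,Y hinge -0.0465 -0.0025 [ 0.5268 -0.2914  0.27  ] [ 0.1  0.6 -0.4]
time_s: 20.88
ee_pos: [0.5507, -0.2951, 0.268]
orientation: [2.405, 2.02, 0.01]
contact_force: [0.1, -0.7, 0.5]
finger_gap: 0.0001
grip_force: 0.0
X,Y hinge -0.0223 -0.002 [ 0.5507 -0.2951  0.268 ] [ 0.1 -0.7  0.5]
top drawer [([319.0, 175.0, 39.0, 26.0], 0.63)]
side drawer [([316.0, 228.0, 68.0, 80.0], 0.74)]
```

```bash
python3 -m handwheel '[[0.3,-0.05,0,0,0,0,1],[0.6,-0.1,0,0,0,0,1],[0.6,-0.1,0,0,0,0,1]]' 40; python3 hx.py
python3 -m handwheel '[[0.3,-0.05,0,0,0,0,1],[0.6,-0.1,0,0,0,0,1],[0.6,-0.1,0,0,0,0,1]]' 40; python3 hx.py;  python3 dr.py | grep drawer
```

```text
time_s: 21.65
ee_pos: [0.5564, -0.2961, 0.2682]
orientation: [2.405, 2.02, 0.01]
contact_force: [-0.2, 0.5, -0.7]
finger_gap: -0.0002
grip_force: 0.0
X,Y hinge -0.0165 -0.002 [ 0.5564 -0.2961  0.2682] [-0.2  0.5 -0.7]
time_s: 22.02
ee_pos: [0.5586, -0.2965, 0.2681]
orientation: [-2.398, -2.016, 0.001]
contact_force: [-12.6, 1.1, 8.4]
finger_gap: -0.0001
grip_force: 6.4
X,Y hinge -0.0143 -0.002 [ 0.5586 -0.2965  0.2681] [-12.6   1.1   8.4]
top drawer []
side drawer [([316.0, 228.0, 65.0, 78.0], 0.91)]
```

```bash
python3 -m handwheel '[[-2,0.35,0,0,0,0,1],[-6,1.0,0,0,0,0,1],[-11,2.0,4,0,0,0,1],[-16,8,8,0,0,0,1],[-16,12,8,0,0,0,1]]' 40
python3 dr.py | grep -v bowl
python3 - <<'E'
from h import *
x0,y0,w=.6418,-.3094,-.1735
def pt(l):
    c,s=np.cos(w),np.sin(w);return (x0+c*l[0]-s*l[1],y0+s*l[0]+c*l[1],l[2])
p=env.capture("top");g=p["img"].max(2)
b=cv2.imread("pics/top0.png").max(2)
for y in(.1,.05,0,-.05,-.1):
    print(y,[(int(X*1000),int(g[int(round(v)),int(round(u))])) for X in np.arange(-.12,.012,.008) for u,v in[pix(p,pt((X,y,.113)))]])
hs=cv2.cvtColor(p["img"],cv2.COLOR_BGR2HSV);m=((hs[...,0]<20)&(hs[...,1]>70))[170:225,315:395];print("handle",np.argwhere(m).mean(0)+[170,315] if m.any() else None,m.sum())
print("housing floor hinge px",pix(p,pt((-.07,0,.116))))
E
```

```text
time_s: 23.05
ee_pos: [0.4011, -0.177, 0.3499]
orientation: [2.406, 2.013, 0.012]
contact_force: [1.8, -0.1, -0.0]
finger_gap: 0.0001
grip_force: 0.0
top drawer [([322.0, 179.0, 66.0, 29.0], 0.82)]
top brush_center [([334.0, 192.0, 44.0, 12.0], 0.48)]
0 [[321.9, 194.0], [393.2, 208.4]]
0.2 [[320.8, 199.5], [392.1, 213.9]]
0.4 [[319.6, 204.9], [390.7, 219.3]]
0.65 [[318.1, 211.1], [388.7, 225.3]]
side drawer [([317.0, 226.0, 66.0, 84.0], 0.83)]
side brush_center [([147.0, 172.0, 54.0, 22.0], 0.36)]
0 [[318.3, 228.2], [376.1, 282.3]]
0.2 [[312.6, 230.9], [369.7, 285.7]]
0.4 [[306.9, 234.5], [363.3, 290.2]]
0.65 [[300.5, 240.3], [355.9, 297.0]]
0.1 [(-120, 149), (-111, 149), (-103, 149), (-95, 150), (-87, 144), (-79, 133), (-71, 155), (-63, 139), (-55, 114), (-47, 116), (-39, 118), (-31, 119), (-23, 118), (-15, 119), (-7, 118), (0, 125), (8, 156)]
0.05 [(-120, 150), (-111, 151), (-103, 153), (-95, 152), (-87, 149), (-79, 133), (-71, 149), (-63, 86), (-55, 58), (-47, 79), (-39, 138), (-31, 164), (-23, 173), (-15, 169), (-7, 177), (0, 151), (8, 133)]
0 [(-120, 152), (-111, 152), (-103, 152), (-95, 153), (-87, 146), (-79, 129), (-71, 148), (-63, 122), (-55, 87), (-47, 113), (-39, 164), (-31, 181), (-23, 183), (-15, 181), (-7, 174), (0, 142), (8, 138)]
-0.05 [(-120, 153), (-111, 154), (-103, 152), (-95, 152), (-87, 146), (-79, 133), (-71, 154), (-63, 131), (-55, 89), (-47, 112), (-39, 174), (-31, 182), (-23, 182), (-15, 182), (-7, 178), (0, 145), (8, 136)]
-0.1 [(-120, 94), (-111, 97), (-103, 128), (-95, 148), (-87, 147), (-79, 133), (-71, 153), (-63, 106), (-55, 102), (-47, 132), (-39, 152), (-31, 152), (-23, 154), (-15, 153), (-7, 149), (0, 135), (8, 135)]
handle None 0
housing floor hinge px [357.8 200.6]
```

The panel's top is now at X≈-71 mm, and a shut drawer should show -72.5 mm. I'll do one firm confirming push with the fingertips.

```bash
python3 -m handwheel '[[3,-5,0,0,0,0,1],[8,-10,-2,0,0,0,1],[12,-11.4,-8,0,0,0,1],[13.5,-11.6,-8,0,0,0,1],[14.6,-11.8,-8,0,0,0,1]]' 40; python3 hx.py
python3 -m handwheel '[[0.4,-0.07,0,0,0,0,1],[0.8,-0.14,0,0,0,0,1],[1.2,-0.2,0,0,0,0,1],[1.5,-0.26,0,0,0,0,1],[1.5,-0.26,0,0,0,0,1]]' 40; python3 hx.py
```

```text
time_s: 24.12
ee_pos: [0.549, -0.2961, 0.2654]
orientation: [-2.404, -2.017, -0.008]
contact_force: [-0.4, 0.6, 0.4]
finger_gap: -0.0004
grip_force: 0.0
X,Y hinge -0.0238 -0.0033 [ 0.549  -0.2961  0.2654] [-0.4  0.6  0.4]
time_s: 24.75
ee_pos: [0.5586, -0.2969, 0.2694]
orientation: [-2.399, -2.016, 0.003]
contact_force: [-15.5, -0.6, 9.3]
finger_gap: -0.0002
grip_force: 6.9
X,Y hinge -0.0142 -0.0023 [ 0.5586 -0.2969  0.2694] [-15.5  -0.6   9.3]
```

The hard stop is in the same place (X -14.2 mm), so the drawer is shut. I'll retreat and hand the job in.

```bash
python3 -m handwheel '[[-2,0.35,0,0,0,0,1],[-6,1.0,0,0,0,0,1],[-10,2.0,4,0,0,0,1],[-12,5,8,0,0,0,1],[-12,5,8,0,0,0,1]]' 40
python3 dr.py | grep -E "drawer|brush|bowl"; python3 - <<'E'
from plant import env
print(env.close_job())
E
```

```text
time_s: 25.38
ee_pos: [0.4419, -0.2463, 0.3524]
orientation: [2.4, 2.016, 0.013]
contact_force: [-0.4, -1.2, 0.3]
finger_gap: -0.0001
grip_force: 0.0
top drawer [([320.0, 178.0, 70.0, 35.0], 0.61)]
top brush_center [([333.0, 187.0, 47.0, 19.0], 0.65)]
top bowl_rim [([261.0, 215.0, 32.0, 28.0], 0.71)]
side drawer [([316.0, 227.0, 66.0, 82.0], 0.61)]
side brush_center []
side bowl_rim [([232.0, 227.0, 36.0, 30.0], 0.57)]
the job is handed in; nothing more can be done
None
```

I handed the job in at about 25 s: the brush was drawn out, regrasped by its handle, dipped about 30 mm below the bowl rim by my tip estimate, and laid in the drawer, which I pushed shut to a repeatable hard stop; no pass/fail result came back.

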